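# Add four clicks on the ointment mixer's timer dial and start it

## Task

With the fingertips, push the orange vane of the mixer console's dial clockwise (seen from above) by exactly four clicks from where it now stands, without going on into a fifth. Then press the green start button all the way down and let it come back up. Leave the jars, bottles and tools around the console where they stand, and do not lift anything.

Things in the scene. Friction and masses are not known exactly. Their poses are not given: they have to be found in the camera images.
- console: dark blue control console fixed to the table, a box 160 mm (its x) by 270 mm (its y) by 60 mm high with a grey top at z = 60 mm; origin at the centre of its underside, z up. White ticks around the dial mark the click positions
- dial_center (a point): point on the dial's vertical axis at the level of the upper face of its black disc (disc 90 mm across, upper face 9 mm above the console's top); in console axes at (0, 55, 69) mm. The axes of this point are the console's and do not turn
- vane_tip (a point): point on the top edge of the dial's orange vane, on its centre line, 40 mm from the dial's axis and 26 mm above the disc. The vane is a straight upright wall 12 mm thick that runs from the dial's axis out to 44 mm, on one side only, its top 26 mm above the disc; a black hub 18 mm across stands on the axis, also 26 mm above the disc. The horizontal direction from dial_center to vane_tip is where the vane points
- dial (a joint): angle of the dial in rad, growing clockwise seen from above; stands still only in click positions 24 degrees (0.4189 rad) apart: 0, 0.419, 0.838 ... up to 4.189 (11 positions, stops at both ends). At 0 the vane points 120 degrees counter-clockwise of the console's +x axis. It starts in one of the first four positions. To leave a click position takes about 3 to 5 N at 32 mm from the axis; past half-way to the next one the dial snaps on into it by itself, ahead of the finger
- start_top (a point): centre of the upper face of the green round start button (32 mm across, top 22 mm above the console's top, in a black housing 48 mm across and 12 mm high) on the console's top, pressed straight down
- start (a joint): travel of the start button in m: 0 released, 0.006 fully down; it springs back when let go, and takes about 4 N fully down
- jar_red: white ointment jar with red lid, 54 mm across, 52 mm tall, loose, to be left alone; origin at the centre of its underside
- jar_white: white jar with white lid, 46 mm across, 60 mm tall, loose, to be left alone; origin at the centre of its underside
- dropper: small amber bottle with black cap, 36 mm across, 70 mm tall, loose, to be left alone; origin at the centre of its underside
- amber_tall: amber glass jar with black cap, 64 mm across, 130 mm tall, loose, to be left alone; origin at the centre of its underside
- spatula: spatula lying on the table along its own x axis, loose, to be left alone; origin at the centre of its underside
- mortar: white ceramic bowl, 90 mm across, 55 mm tall, loose, to be left alone; origin at the centre of its underside
- jar_blue: white jar with blue lid, 62 mm across, 45 mm tall, loose, to be left alone; origin at the centre of its underside

How it is judged (in metres and radians):
On the way, in this order (a step that is already met when the one before it is completed fails the run):
1. the dial rests four clicks clockwise of where it started (distance of vane_tip from where it was at the start of the episode between 0.05476 and 0.06372 m and value of joint dial above 1.46608 rad and velocity of joint dial below 0.3 rad/s), for 0.2 s.
2. the start button is pressed fully down (value of joint start above 0.0048 m), for 0.05 s.
At the end, for the whole second after the job is handed in: the dial rests four clicks clockwise (within 0.4 of a click) of where it started, and the start button, pressed at least 4.8 mm down, has come back up to within 1.5 mm (distance of vane_tip from where it was at the start of the episode between 0.05476 and 0.06372 m and value of joint dial above 1.46608 rad and value of joint start below 0.0015 m); the robot touches nothing.
It fails at once if the dial is turned into a fifth click (distance of vane_tip from where it was at the start of the episode above 0.06663 m).
It fails at once if start is pressed before the dial stands at four clicks (value of joint start above 0.003 m and not (distance of vane_tip from where it was at the start of the episode between 0.05476 and 0.06372 m and value of joint dial above 1.46608 rad)).
It fails at once if a bystander is shifted more than 15 mm or lifted (distance of any of jar_red, jar_white, dropper, amber_tall, spatula, mortar, jar_blue from where it was at the start of the episode above 0.015 m).
It also fails if it takes over 51 s, if anything falls off the work surface, if the arm or the gripper's body presses on something with over 40 N, if the wrist force passes 120 N, or if a joint passes its speed limit or range.

## Robot

A 7-joint arm with a two-finger parallel gripper is mounted at the origin on the work surface. World frame = base frame: x ahead of the robot, y to its left, z up, the work surface at z = 0. Lengths are in mm, angles in rad, forces in N, time in s.
With the tool pointing down it reaches from about 400 to 875 mm from the base axis. Payload 4.4 kg.
Tool frame: the origin (TCP) lies at the very end of the fingers, on their centre line; the grasp point (between the pads) lies 19 mm behind it (ctrl.grasp_offset is the distance from the TCP to the grasp point, in mm); z points along the fingers, y is the line along which they close (so a half turn about z gives the same grasp; the last joint's range is limited). The gripper opens to 85 mm and grips with 20 to 120 N. Pads are 22 mm wide; open, the fingers measure 114 mm over their backs; the gripper's body (76 mm by 85 mm) begins 54 mm behind the grasp point. The pads swing forward as they close: fully open they stand 13 mm farther back than shut.
Start: joints at [1.281, 0.628, 0.038, 1.517, -0.027, 0.996, -0.02], TCP at [144.287, -633.798, 191.813] pointing down, gripper open.
Joint ranges: [-3.06, 3.06], [-0.37, 2.12], [-1.25, 1.32], [0.18, 2.47], [-1.1, 4.24], [0.23, 1.98], [-2.94, 2.94]. Speed limits (rad/s): [2.57, 2.57, 3.14, 3.14, 3.14, 3.14, 3.14].

## Interface

Orientations are given as [roll, pitch, yaw] about the fixed x, y, z axes, in that order (R = Rz(yaw) Ry(pitch) Rx(roll)).
In Python, from cell import status, cams, ctrl gives the robot as it stands.
- The arm moves only by the tool move_arm, never from a script. Its argument "plan" is a list of rows, each a list of 3 entries, a list of its own where there are three numbers: the shift along the world's x, y, z in mm, then the turn, a rotation vector about the world's x, y, z in degrees, then the opening, from 0 (shut) to 1 (fully open). In form: [[[x, y, z], [wx, wy, wz], gripper], ...]. A call has 1 to 10 rows; each row shifts and turns the commanded pose from where the row before left it; what a row does not reach is not made up. A row lasts 1/8 s, in which the tool goes at most 62.5 mm and 10.7 degrees, less where a joint would pass 70% of its speed; a pose out of reach is approached as far as the arm can. A call with a gripper value outside its range is refused whole. The fingers move at their own pace and stop on an object; the grip force is fixed at half the most. Time passes only in rows, so rows that do not move let the fingers close. It gives the time, the measured TCP pose, the force, the opening and the grip force at its end, in the units of the state.
- status.read_state(): the state, without advancing time (a new reading comes with each control period).
- cams.get_image(name): name is "scene" or "top"; returns the picture (400x640x3 uint8, blue, green, red); there is no depth.
- cams.camera_params(name): a dict with "K" (3x3 intrinsics, pixels), "pose" (4x4, takes a point from camera to world coordinates). Camera axes: x right, y down, z forward; pixel columns grow to the right and rows downward; lengths in mm; the calibration is good to about 2 mm. A picture is of the moment at which its call begins. camera_params takes no time and is no camera call.
- ctrl.finish_job(): hands the job in; it is judged then, once.
The state is a dict: "clock": time; "qpos": joint angles; "qd": joint speeds; "tau": joint torques, N m; "eef_pos": TCP position; "tool_rot": TCP orientation; "force": force on the tool from outside, world axes, zero at the start; "torque": the same for the moment, N m; "width": finger opening in mm; "gripper_force": force on a finger pad.
Only numpy, scipy, OpenCV 4.12 (cv2) and the standard library are available. Lean on these libraries where they do the work, as an engineer would, in place of code of your own. Each camera call takes 0.05 s, during which the arm holds its last target. There are 200 camera calls.

## Working session

There is one attempt and no reset: what is moved stays moved. The work goes in short steps, Python scripts to look and compute and a tool call to move; the robot and the scene stay as the last step left them, time stands still between calls to the robot, and variables do not carry over. Pictures are saved under pics/ and viewed, at most 11 in all, crops included, and the job is handed in when it is done.

Besides the shell and the picture viewer there is one more tool, called after "Emit:" by a JSON object that holds its "api" and its "payload". move_arm: Moves the arm, as the interface text tells. Its arguments: {"type":"object","properties":{"plan":{"type":"array","items":{"type":"array"}}},"required":["plan"]}

```bash
mkdir -p pics; python3 - <<'E'
from cell import status,cams,ctrl
import cv2
for n in("scene","top"):
    cv2.imwrite(f"pics/{n}0.png",cams.get_image(n)); p=cams.camera_params(n); print(n,p["K"],p["pose"])
s=status.read_state(); print(s["clock"],s["eef_pos"],s["tool_rot"],s["width"])
E
```

```text
scene [[485.78673327   0.         327.50390143]
 [  0.         485.78673327 206.47816289]
 [  0.           0.           1.        ]] [[-8.46024224e-01  3.19748789e-01 -4.26618946e-01  1.08753005e+03]
 [ 5.32704264e-01  4.74466545e-01 -7.00790743e-01  9.08084169e+02]
 [-2.16605739e-02 -8.20147675e-01 -5.71741734e-01  8.01086293e+02]
 [ 0.00000000e+00  0.00000000e+00  0.00000000e+00  1.00000000e+00]]
top [[405.09929075   0.         320.2019049 ]
 [  0.         405.09929075 198.70677448]
 [  0.           0.           1.        ]] [[ 1.18605184e-02 -9.84889922e-01  1.72774911e-01  3.34690406e+02]
 [-9.99929497e-01 -1.17811783e-02  1.48469736e-03  3.12390496e+01]
 [ 5.73228565e-04 -1.72780339e-01 -9.84960215e-01  1.23737890e+03]
 [ 0.00000000e+00  0.00000000e+00  0.00000000e+00  1.00000000e+00]]
0.1 [ 144.16201013 -633.18699516  190.98474543] [-3.13990480e+00  1.10261510e-05  2.23765702e-01] 85.35318139390536
```

View pics/scene0.png

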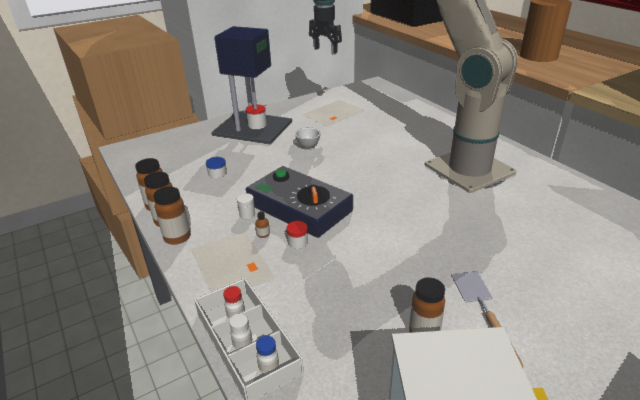

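View pics/top0.png

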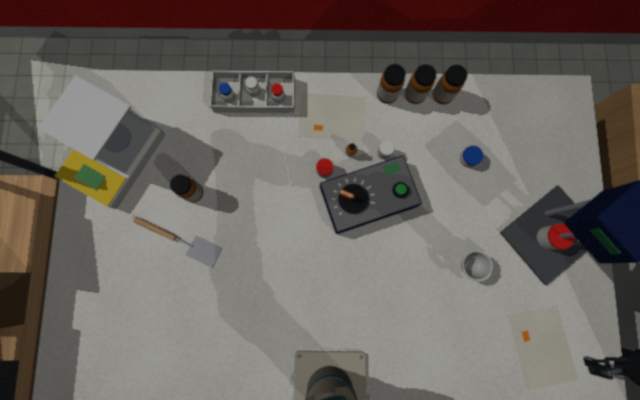

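The scene view shows the console at about (300,198), with the orange vane at (314,195) and the green button at (281,173). In the top view, the disc is at about (353,198), the vane at (347,194) and the button at (401,190).

```bash
cat > h.py <<'E'
import numpy as np,cv2
from cell import status,cams,ctrl
def ray(n,uv):
    p=cams.camera_params(n);T=np.array(p["pose"])
    d=T[:3,:3]@np.linalg.inv(p["K"])@np.array([uv[0],uv[1],1.]);return T[:3,3],d
def plane(n,uv,z):
    o,d=ray(n,uv);return o+d*(z-o[2])/d[2]
def proj(n,P):
    p=cams.camera_params(n);T=np.array(p["pose"]);c=T[:3,:3].T@(np.array(P)-T[:3,3]);u=p["K"]@c;return u[:2]/u[2]
def mask(im,kind):
    h=cv2.cvtColor(im,cv2.COLOR_BGR2HSV)
    lo,hi={"o":((5,120,90),(18,255,255)),"g":((50,100,60),(85,255,255))}[kind]
    return cv2.inRange(h,lo,hi)
def blobs(m,box,mn=6):
    x0,y0,x1,y1=box;k,l,s,c=cv2.connectedComponentsWithStats(m[y0:y1,x0:x1].copy())
    return [(s[i,4],c[i]+[x0,y0],np.argwhere(l==i)[:,::-1]+[x0,y0]) for i in range(1,k) if s[i,4]>=mn]
E
python3 - <<'E'
from h import *
for n,box in(("top",(310,145,430,240)),("scene",(240,160,360,235))):
    im=cv2.imread(f"pics/{n}0.png")
    for k in"og":
        for a,c,px in blobs(mask(im,k),box): print(n,k,a,c.round(1),px.min(0),px.max(0),"z82",plane(n,c,82).round(),"z95",plane(n,c,95).round())
    x0,y0,x1,y1=box
    cv2.imwrite(f"pics/{n}1.png",cv2.resize(im[y0:y1,x0:x1],None,fx=6,fy=6,interpolation=cv2.INTER_CUBIC))
E
```

```text
top o 39 [345.4 193.4] [339 190] [352 197] z82 [554. -40.  82.] z95 [551. -39.  95.]
top g 124 [391.2 168.2] [384 163] [399 174] z82 [ 631. -174.   82.] z95 [ 627. -172.   95.]
top g 92 [400.6 188.5] [395 184] [406 193] z82 [ 570. -201.   82.] z95 [ 568. -198.   95.]
scene o 70 [314.5 195.4] [311 187] [317 202] z82 [552. -37.  82.] z95 [562. -20.  95.]
scene o 87 [261.7 223.1] [256 219] [267 227] z82 [725.  -3.  82.] z95 [731.  13.  95.]
scene g 71 [280.3 172.6] [275 169] [285 176] z82 [ 573. -194.   82.] z95 [ 582. -174.   95.]
scene g 69 [263.8 187.6] [256 184] [271 191] z82 [ 648. -149.   82.] z95 [ 656. -130.   95.]
```

View pics/top1.png

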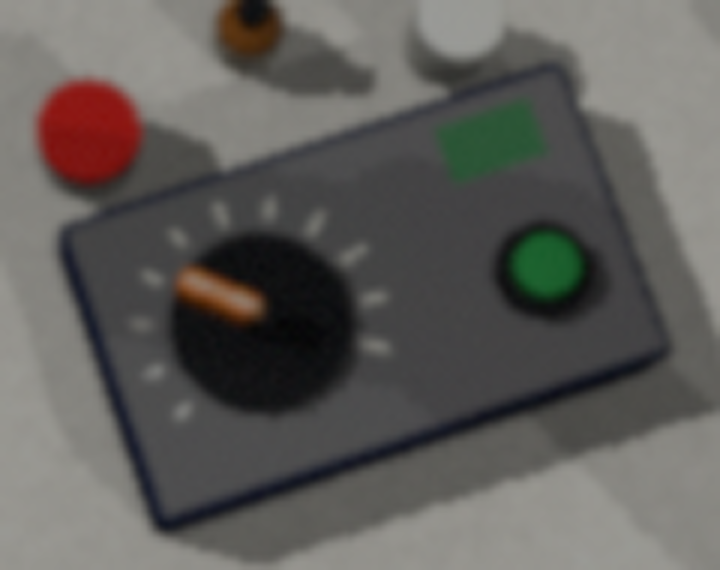

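View pics/scene1.png

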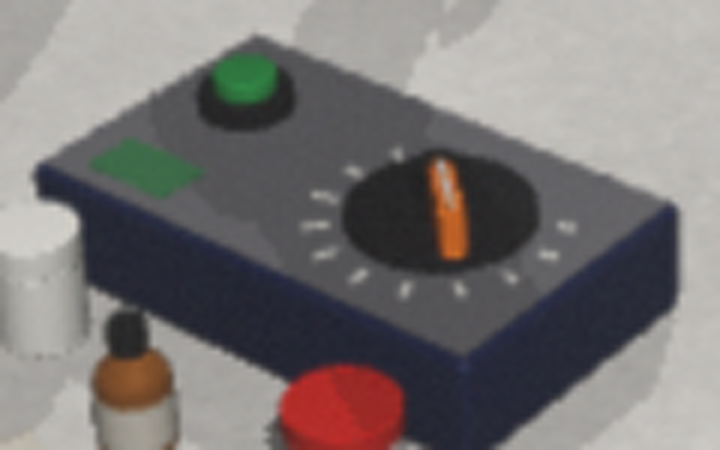

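The crops show 11 ticks. The vane sits at tick 4, which is click position 3, so the target is position 7. The console corners in the top crop are at about (68,232), (560,68), (665,350) and (165,525).

```bash
cat > m.py <<'E'
from h import *
def q(n,box,pts): return [np.array([(x+.5)/6-.5+box[0],(y+.5)/6-.5+box[1]]) for x,y in pts]
bt=(310,145);bs=(240,160)
C=q("top",bt,[(68,232),(560,68),(665,350),(165,525)])
W=np.array([plane("top",c,60)[:2] for c in C]); loc=np.array([(80,135),(80,-135),(-80,-135),(-80,135)],float)
Cs=q("s",bs,[(465,355),(38,168),(258,38),(675,207)])
Ws=np.array([plane("scene",c,60)[:2] for c in Cs])
def fit(l,w):
    lm,wm=l.mean(0),w.mean(0);a=l-lm;b=w-wm
    th=np.arctan2((a[:,0]*b[:,1]-a[:,1]*b[:,0]).sum(),(a*b).sum());R=np.array([[np.cos(th),-np.sin(th)],[np.sin(th),np.cos(th)]])
    t=wm-R@lm;return th,R,t,(l@R.T+t-w)
for nm,w in(("top",W),("scene",Ws),("both",np.vstack([W,Ws]))):
    l=loc if len(w)==4 else np.vstack([loc,loc]);th,R,t,r=fit(l,w)
    print(nm,np.degrees(th).round(1),t.round(1),"dial",(R@[0,55]+t).round(1),"res",r.round(1).tolist())
D=R@[0,55]+t
# ticks on top (z60)
T=q("top",bt,[(183,410),(153,372),(140,323),(150,277),(178,237),(220,212),(268,207),(315,222),(353,253),(375,297),(375,345)])
tw=np.array([plane("top",c,60)[:2] for c in T]); d=tw-D
print("ticks console deg",(np.degrees(np.arctan2(d[:,1],d[:,0])-th)).round(), np.hypot(*d.T).round())
cc=cv2.minEnclosingCircle(tw.astype(np.float32));print("tick circle",cc)
for n,b in(("top",(335,180,365,215)),("scene",(300,180,330,210))):
    im=cv2.imread(f"pics/{n}0.png")
    a,c,px=max(blobs(mask(im,"o"),b),key=lambda z:z[0])
    w=np.array([plane(n,p,95)[:2] for p in px]);e=w.mean(0)-D;v=np.linalg.svd(w-w.mean(0))[2][0]
    print(n,"vane c",w.mean(0).round(1),"console deg from centre",(np.degrees(np.arctan2(e[1],e[0])-th)).round(1),"axis",np.degrees(np.arctan2(v[1],v[0])-th).round(1)%180, "hub-to",(np.hypot(*(w-D).T)).max().round())
g=q("top",bt,[(547,265)])[0];gs=q("s",bs,[(247,72)])[0]
for n,u in(("top",g),("scene",gs)):
    w=plane(n,u,82);print(n,"button",w.round(1),"console",(R.T@(w[:2]-t)).round(1))
E
python3 m.py
```

```text
top 19.4 [ 559.5 -115.6] dial [541.2 -63.7] res [[2.2, 6.9], [5.1, -2.1], [-3.1, -7.2], [-4.1, 2.4]]
scene 19.6 [ 560.7 -112.6] dial [542.2 -60.8] res [[4.5, 9.9], [4.2, -3.4], [-2.4, -7.2], [-6.2, 0.7]]
both 19.5 [ 560.1 -114.1] dial [541.7 -62.3] res [[2.5, 8.4], [5.8, -0.5], [-2.4, -5.7], [-3.7, 3.7], [4.1, 8.4], [3.5, -5.0], [-3.2, -8.7], [-6.7, -0.6]]
ticks console deg [ 120.   95.   70.   46.   22.   -2.  -25.  -48.  -71.  -95. -118.] [56. 56. 58. 58. 59. 60. 60. 60. 60. 60. 58.]
tick circle ((544.797119140625, -62.972469329833984), 58.519229888916016)
top vane c [551.3 -39.3] console deg from centre 47.8 axis 49.7 hub-to 44.0
scene vane c [561.8 -19.8] console deg from centre 45.1 axis 44.1 hub-to 79.0
top button [ 569.6 -200.9   82. ] console [-20.1 -85. ]
scene button [ 569.2 -198.7   82. ] console [-19.7 -82.8]
```

Emit:
{"api": "move_arm", "payload": {"plan": [[[30,45,0],[0,0,0],0],[[30,45,0],[0,0,0],0],[[30,45,0],[0,0,0],0],[[30,45,0],[0,0,0],0],[[30,45,0],[0,0,0],0]]}}

```text
clock: 0.72
eef_pos: [295.1, -407.1, 191.6]
tool_rot: [-3.141, -0.0, 0.224]
force: [0.3, 0.1, 0.6]
width: 0.3
gripper_force: 0.0
```

Emit:
{"api": "move_arm", "payload": {"plan": [[[16.7,27.6,0],[0,0,10.3],0],[[16.7,27.6,0],[0,0,10.3],0],[[16.7,27.6,0],[0,0,10.3],0],[[16.7,27.6,0],[0,0,10.3],0],[[16.7,27.6,0],[0,0,10.3],0],[[16.7,27.6,0],[0,0,10.3],0],[[16.7,27.6,0],[0,0,10.3],0],[[16.7,27.6,0],[0,0,10.3],0],[[16.7,27.6,0],[0,0,10.3],0],[[16.7,27.6,0],[0,0,10.3],0]]}}

```text
clock: 1.98
eef_pos: [461.5, -131.9, 191.6]
tool_rot: [-3.141, -0.0, 2.027]
force: [1.0, -1.3, -0.3]
width: -0.1
gripper_force: 0.0
```

Emit:
{"api": "move_arm", "payload": {"plan": [[[16.7,27.6,0],[0,0,10.3],0],[[16.7,27.6,0],[0,0,10.3],0],[[16.7,27.6,0],[0,0,10.3],0],[[16.7,27.6,0],[0,0,10.3],0],[[0,0,0],[0,0,0],0],[[0,0,0],[0,0,0],0]]}}

```text
clock: 2.72
eef_pos: [527.4, -23.2, 191.3]
tool_rot: [-3.14, -0.001, 2.739]
force: [-0.8, -0.4, 1.0]
width: 0.1
gripper_force: 0.0
```

```bash
python3 - <<'E'
from h import *
s=status.read_state();print(s["qpos"],s["eef_pos"],s["tool_rot"],s["force"])
im=np.hstack([cams.get_image("top")[130:250,270:430],cams.get_image("scene")[110:230,230:390]])
cv2.imwrite("pics/a.png",cv2.resize(im,None,fx=2.5,fy=2.5))
E
```

```text
[ 0.44723476  0.52894421 -0.68187107  1.8434468   0.41291745  0.91668604
  0.74284855] [527.37345874 -23.22326647 191.3218253 ] [-3.14034131e+00 -1.14428839e-03  2.73874741e+00] [-0.82294551 -0.43956997  0.99946461]
```

View pics/a.png

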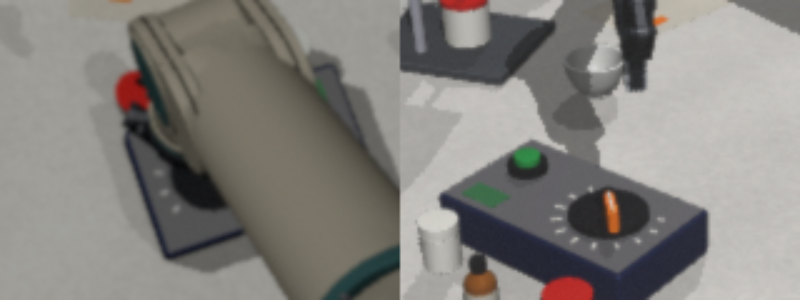

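The top view is now blocked by the arm. In the scene view the fingertip hangs at about (325,145), clear of the console and dial. I'll lower behind the vane and work out the arc.

Emit:
{"api": "move_arm", "payload": {"plan": [[[0.5,1,-20],[0,0,0],0],[[0.5,1,-20],[0,0,0],0],[[0.5,0.7,-20],[0,0,0],0],[[0,0,-20],[0,0,0],0],[[0,0,-20],[0,0,0],0],[[0,0,-10],[0,0,0],0],[[0,0,-5],[0,0,0],0],[[0,0,0],[0,0,0],0],[[0,0,0],[0,0,0],0]]}}

```text
clock: 3.95
eef_pos: [530.1, -19.7, 77.4]
tool_rot: [3.141, 0.001, 2.74]
force: [-0.2, -0.6, 0.2]
width: 0.3
gripper_force: 0.0
```

```bash
cat > v.py <<'E'
from h import *
import sys
D=np.array([544,-62.5])
def look(name=None):
    im=cams.get_image("scene");s=status.read_state()
    b=blobs(mask(im,"o"),(290,175,340,212),4)
    px=np.vstack([x[2] for x in b]) if b else np.zeros((0,2))
    if len(px):
        w=plane("scene",px.mean(0),83)[:2]-D;print("vane px",len(px),px.mean(0).round(1),"deg",np.degrees(np.arctan2(w[1],w[0])).round(1),"r",np.hypot(*w).round(1))
    p=np.array(s["eef_pos"]);e=p[:2]-D;r=33;yaw=np.degrees(s["tool_rot"][2])
    print("t",s["clock"],"tcp",p.round(1),"yaw",round(yaw,1),"force",np.round(s["force"],1),"start tip px",proj("scene",p).round())
    # vane angle at which a finger face (yaw-90) is tangent
    f=np.radians(yaw-90);print("finger offset to its radial line",(e@[-np.sin(f),np.cos(f)]).round(1),"radial",(e@[np.cos(f),np.sin(f)]).round(1))
    if name: cv2.imwrite(f"pics/{name}.png",cv2.resize(im[140:240,240:370],None,fx=5,fy=5))
if __name__=="__main__": look(sys.argv[1] if len(sys.argv)>1 else None)
E
python3 v.py b; python3 - <<'E'
import numpy as np
D=np.array([544,-62.5])
def P(f,o=17):
    f=np.radians(f);return D+33*np.array([np.cos(f),np.sin(f)])+o*np.array([-np.sin(f),np.cos(f)])
a=P(67.5,30);f=67.5
for g in [67.5-6*i for i in range(15)]+[-18.5,-20.5,-22.5]:
    b=P(g).round(1);print(g,(b-a).round(1),round(g-f,1));a=b;f=g
E
```

```text
vane px 74 [314.5 195.1] deg 72.1 r 27.1
t 4.0 tcp [530.1 -19.7  77.4] yaw 157.0 force [-0.  -0.6 -0.3] start tip px [325. 197.]
finger offset to its radial line 29.5 radial 34.0
67.5 [12. -5.] 0.0
61.5 [3.9 0.1] -6.0
55.5 [ 3.9 -0.3] -6.0
49.5 [ 3.8 -0.7] -6.0
43.5 [ 3.7 -1.1] -6.0
37.5 [ 3.6 -1.4] -6.0
31.5 [ 3.5 -1.9] -6.0
25.5 [ 3.2 -2.1] -6.0
19.5 [ 2.9 -2.6] -6.0
13.5 [ 2.7 -2.8] -6.0
7.5 [ 2.4 -3. ] -6.0
1.5 [ 2.  -3.3] -6.0
-4.5 [ 1.7 -3.5] -6.0
-10.5 [ 1.3 -3.7] -6.0
-16.5 [ 1.  -3.8] -6.0
-18.5 [ 0.2 -1.2] -2.0
-20.5 [ 0.2 -1.3] -2.0
-22.5 [ 0.1 -1.3] -2.0
```

View pics/b.png

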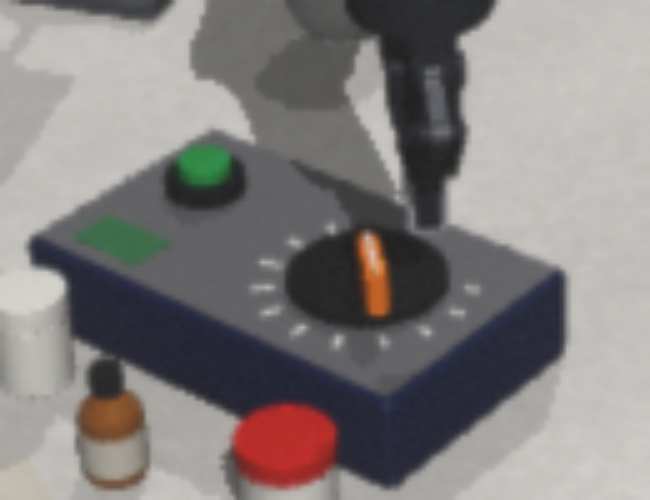

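```bash
python3 - <<'E'
from h import *
print(proj("scene",[527.4,-23.2,191.3]),proj("scene",[530.1,-19.7,96]),proj("scene",[530.1,-19.7,77.4]))
im=cams.get_image("scene")
cv2.imwrite("pics/c.png",cv2.resize(cv2.convertScaleAbs(im[165:215,295:345],alpha=2.5,beta=10),None,fx=10,fy=10,interpolation=cv2.INTER_NEAREST))
E
```

```text
[323.97590993 159.14290142] [324.73367491 191.36590048] [324.9066543  197.18209991]
```

View pics/c.png

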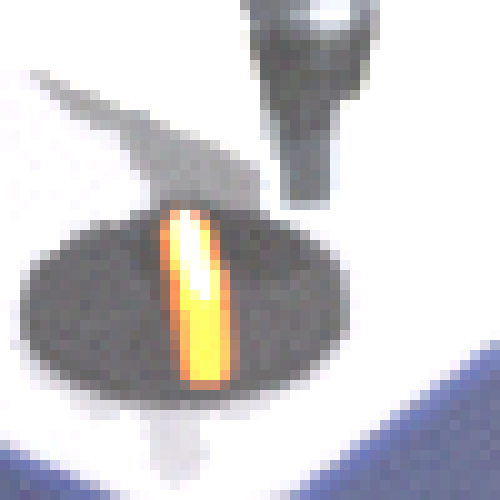

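```bash
python3 - <<'E'
from h import *
P0=[144.2,-633.2,191]
print("start",proj("scene",P0),proj("top",P0)); P1=[530.1,-19.7,77.4]; print("now",proj("top",P1))
a=cv2.imread("pics/scene0.png")[10:70,290:370];b=cv2.imread("pics/top0.png")[335:395,560:640];c=cams.get_image("top")[150:210,300:380]
ims=[cv2.convertScaleAbs(cv2.resize(i,None,fx=5,fy=5,interpolation=cv2.INTER_NEAREST),alpha=2,beta=10) for i in(a,b,c)]
cv2.imwrite("pics/d.png",np.vstack([np.hstack(ims[:2]),np.hstack([ims[2],ims[2]*0])])[:600])
E
```

```text
start [324.91663551  65.21334388] [589.06413316 351.61676962]
now [338.31369401 201.65653558]
```

View pics/d.png

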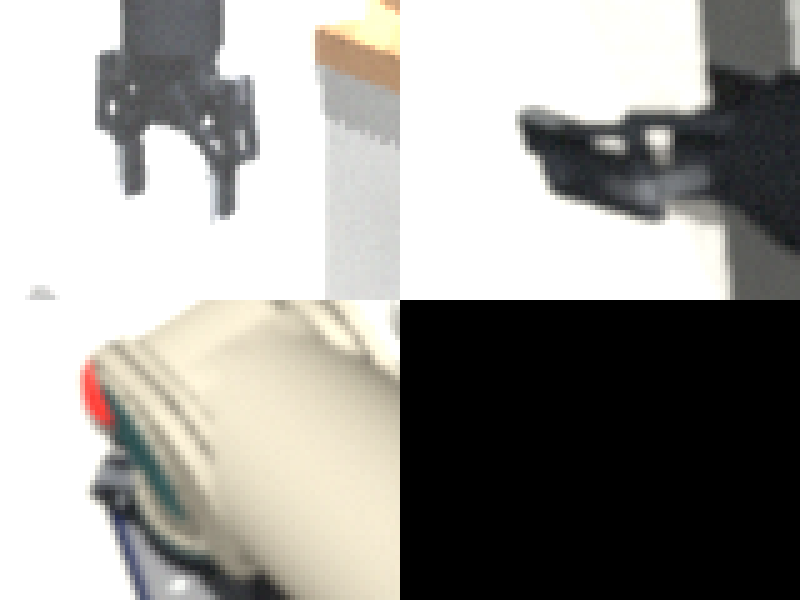

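```bash
python3 - <<'E'
from h import *
def tri(us,ut):
    A=[];b=[]
    for n,u in(("scene",us),("top",ut)):
        o,d=ray(n,u);d/=np.linalg.norm(d);M=np.eye(3)-d[:,None]*d;A.append(M);b.append(M@o)
    x=np.linalg.lstsq(np.vstack(A),np.hstack(b),rcond=None);print(us,ut,x[0].round(1),"res",x[1]**.5)
tri((316,48.6),(584,357));tri((335,53),(590,373));tri((316,48.6),(590,373));tri((335,53),(584,357));tri((325.5,51),(587,365))
print("origin",proj("scene",[0,0,0]),proj("top",[0,0,0]))
s=status.read_state();print({k:np.round(s[k],3) for k in("eef_pos","tool_rot","qpos")})
for y,x in((0,0),):
    im=cv2.imread("pics/top0.png");
    bp=[(294,351),(368,351)]
    print("plate corners z~15",[plane("top",u,15).round() for u in bp])
    print("scene plate",[plane("scene",u,15).round() for u in((425,167),(470,187),(516,170))])
E
```

```text
(316, 48.6) (584, 357) [ 168.8 -595.   262.1] res [42.52332809]
(335, 53) (590, 373) [ 109.3 -605.6  236.5] res [8.17764787]
(316, 48.6) (590, 373) [ 141.2 -619.2  250.5] res [58.87258457]
(335, 53) (584, 357) [ 139.3 -578.5  251. ] res [7.18950799]
(325.5, 51) (587, 365) [ 138.9 -601.2  248.3] res [25.55349525]
origin [468.93265138 168.57700035] [329.46940157 388.46647141]
{'eef_pos': array([529.894, -19.705,  77.246]), 'tool_rot': array([3.141e+00, 1.000e-03, 2.740e+00]), 'qpos': array([ 0.352,  0.681, -0.563,  1.948,  0.569,  0.674,  0.603])}
plate corners z~15 [array([104., 103.,  15.]), array([ 106., -110.,   15.])]
scene plate [array([127., -68.,  15.]), array([96., 96., 15.]), array([-93., 105.,  15.])]
```

The fingertip shows about 12 px higher in the scene view than the projected TCP: (325.5,185.5) against (325,197). That leaves its real height in doubt. I'll settle it by touch, with a slow approach to the vane while watching the force.

Emit:
{"api": "move_arm", "payload": {"plan": [[[3,-1.2,0],[0,0,0],0],[[3,-1.2,0],[0,0,0],0],[[3,-1.2,0],[0,0,0],0],[[2,-0.8,0],[0,0,0],0],[[0,0,0],[0,0,0],0],[[0,0,0],[0,0,0],0]]}}

```text
clock: 4.85
eef_pos: [540.4, -24.1, 76.7]
tool_rot: [-3.141, -0.0, 2.741]
force: [-0.2, -0.2, 0.5]
width: 0.2
gripper_force: 0.0
```

Emit:
{"api": "move_arm", "payload": {"plan": [[[2,-0.8,0],[0,0,0],0],[[0,0,0],[0,0,0],0],[[0,0,0],[0,0,0],0]]}}

```text
clock: 5.22
eef_pos: [542.6, -24.9, 76.8]
tool_rot: [-3.142, -0.0, 2.741]
force: [-0.3, 0.2, -0.4]
width: 0.0
gripper_force: 0.0
```

Emit:
{"api": "move_arm", "payload": {"plan": [[[2,-0.8,0],[0,0,0],0],[[0,0,0],[0,0,0],0],[[0,0,0],[0,0,0],0]]}}

```text
clock: 5.6
eef_pos: [544.6, -25.7, 76.8]
tool_rot: [-3.142, -0.0, 2.741]
force: [-0.7, -0.2, 0.1]
width: 0.1
gripper_force: 0.0
```

```bash
python3 v.py e
```

```text
vane px 71 [314.5 195.4] deg 71.6 r 28.4
t 5.65 tcp [544.5 -25.7  76.8] yaw 157.0 force [ 0.8  0.1 -0. ] start tip px [319. 198.]
finger offset to its radial line 13.9 radial 34.1
```

View pics/e.png

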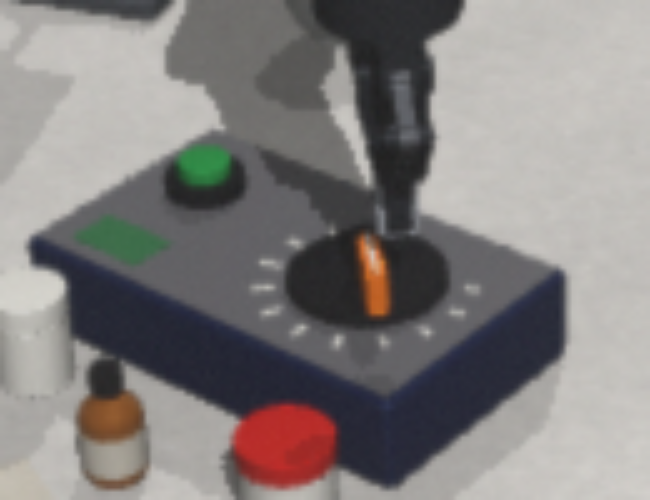

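There was no contact, and the tip appears at (319.6,186.4). The two start views triangulate an open fingertip at about (124,-592,244). Laterally that's as expected, but it's about 36 mm higher than the state implies. I'll back off sideways and lower with force checks.

Emit:
{"api": "move_arm", "payload": {"plan": [[[-5,2.1,0],[0,0,0],0],[[-5,2.1,0],[0,0,0],0],[[0,0,-3],[0,0,0],0],[[0,0,-3],[0,0,0],0],[[0,0,0],[0,0,0],0],[[0,0,0],[0,0,0],0]]}}

```text
clock: 6.4
eef_pos: [534.7, -21.5, 70.8]
tool_rot: [3.142, -0.0, 2.74]
force: [-0.4, 0.7, 0.1]
width: 0.0
gripper_force: 0.0
```

Emit:
{"api": "move_arm", "payload": {"plan": [[[0,0,-2],[0,0,0],0],[[0,0,-2],[0,0,0],0],[[0,0,0],[0,0,0],0],[[0,0,0],[0,0,0],0]]}}

```text
clock: 6.9
eef_pos: [534.6, -21.4, 66.8]
tool_rot: [3.142, -0.0, 2.741]
force: [0.4, -0.2, 0.5]
width: -0.1
gripper_force: 0.0
```

Emit:
{"api": "move_arm", "payload": {"plan": [[[0,0,-2],[0,0,0],0],[[0,0,0],[0,0,0],0]]}}

```text
clock: 7.15
eef_pos: [534.5, -21.5, 64.7]
tool_rot: [-3.141, -0.0, 2.741]
force: [-0.4, 0.4, 0.1]
width: -0.3
gripper_force: 0.0
```

The reported TCP is now below the disc's face with no force, so the tip really is higher than the state says. Continuing down.

Emit:
{"api": "move_arm", "payload": {"plan": [[[0,0,-3],[0,0,0],0],[[0,0,-3],[0,0,0],0],[[0,0,-3],[0,0,0],0],[[0,0,0],[0,0,0],0]]}}

```text
clock: 7.65
eef_pos: [534.3, -21.5, 55.5]
tool_rot: [-3.141, -0.001, 2.741]
force: [0.1, -0.8, 0.0]
width: 0.3
gripper_force: 0.0
```

Emit:
{"api": "move_arm", "payload": {"plan": [[[0,0,-2],[0,0,0],0],[[0,0,-2],[0,0,0],0],[[0,0,-2],[0,0,0],0],[[0,0,0],[0,0,0],0]]}}

```text
clock: 8.15
eef_pos: [534.4, -21.5, 49.6]
tool_rot: [-3.141, -0.0, 2.741]
force: [0.4, -0.3, -0.2]
width: -0.4
gripper_force: 0.0
```

```bash
python3 v.py f; python3 - <<'E'
from h import *
im=cv2.imread("pics/f.png")
print([proj("scene",[534.5,-21.5,z]).round(1) for z in(70,75,80,85,90)])
g=cv2.cvtColor(cv2.resize(im,None,fx=.2,fy=.2,interpolation=cv2.INTER_AREA),cv2.COLOR_BGR2GRAY)
print(g[35:62,77:92])
E
```

```text
vane px 73 [314.4 195.2] deg 71.9 r 27.4
t 8.2 tcp [534.5 -21.5  49.7] yaw 157.0 force [0.1 0.1 0.1] start tip px [323. 206.]
finger offset to its radial line 24.7 radial 34.1
[array([323.2, 199.7]), array([323.2, 198.1]), array([323.1, 196.6]), array([323.1, 195. ]), array([323. , 193.5])]
[[ 86  53  44  43  45  52  57  71  90  95  92  76  61  73 124]
 [101  60  45  43  49  59  64  78 104 107 100  78  58  64 113]
 [ 99  58  43  41  44  50  53  67  82  84  78  62  50  66 126]
 [ 80  50  39  38  39  43  45  53  61  60  55  45  43  74 151]
 [ 69  45  36  34  34  36  38  42  47  47  44  39  43  87 172]
 [ 61  47  36  35  35  35  35  38  40  41  40  39  48  97 177]
 [ 60  49  37  33  33  36  36  37  40  39  36  38  52 108 179]
 [ 60  49  40  33  32  35  34  36  37  38  37  40  67 137 186]
 [ 61  56  44  35  34  35  36  36  36  37  38  41  76 149 187]
 [ 61  60  49  39  34  38  40  37  38  41  48  59  94 158 181]
 [ 53  57  55  50  39  36  37  38  38  47  71  89 100 120 138]
 [ 41  45  57  66  49  38  37  37  40  48  78  96 101 103 107]
 [ 36  38  56  71  53  42  38  39  43  53  86  99 10
[... 193 characters left out ...]
0 100]
 [ 51  46  75 110  70  48  43  44  45  68 110  82  91  99 101]
 [ 65  43  66 109  74  49  44  43  46  68 110  80  78  96 100]
 [ 70  43  63 108  77  51  46  46  50  74 108  77  74  95 100]
 [ 76  45  59 101  83  65  60  59  66  87  93  63  67  93 100]
 [ 76  45  45  66  71  80  72  69  68  67  57  49  62  93 101]
 [ 81  48  37  42  46  51  47  44  47  47  43  43  60  92 100]
 [ 85  49  37  37  38  39  40  38  39  42  41  43  63  93 101]
 [ 88  53  42  40  38  40  41  41  41  42  42  48  74  96 102]
 [ 91  56  44  42  42  43  43  42  42  40  47  66  91 100 100]
 [ 93  57  44  42  42  42  43  41  40  46  64  85 100 106 103]
 [ 89  55  44  42  41  42  43  41  46  64  84  97 108 127 121]]
```

The tip edge is now at row 195, so it's at z≈85, about 35 mm above the reported TCP. I'll lower 6 mm more and approach the vane.

Emit:
{"api": "move_arm", "payload": {"plan": [[[0,0,-3],[0,0,0],0],[[0,0,-3],[0,0,0],0],[[2.5,-1,0],[0,0,0],0],[[2.5,-1,0],[0,0,0],0],[[0,0,0],[0,0,0],0]]}}

```text
clock: 8.82
eef_pos: [540.0, -23.6, 43.9]
tool_rot: [3.141, 0.0, 2.74]
force: [0.4, 0.8, 0.4]
width: -0.1
gripper_force: 0.0
```

Emit:
{"api": "move_arm", "payload": {"plan": [[[2,-0.8,0],[0,0,0],0],[[0,0,0],[0,0,0],0]]}}

```text
clock: 9.07
eef_pos: [540.8, -23.9, 43.8]
tool_rot: [-3.141, -0.001, 2.741]
force: [-1.9, 1.3, 1.3]
width: 0.1
gripper_force: 1.3
```

Emit:
{"api": "move_arm", "payload": {"plan": [[[2,-0.8,0],[0,0,0],0],[[0,0,0],[0,0,0],0]]}}

```text
clock: 9.32
eef_pos: [543.1, -24.6, 43.8]
tool_rot: [3.141, -0.001, 2.741]
force: [-2.8, 1.7, 1.6]
width: 0.3
gripper_force: 1.8
```

```bash
python3 v.py
```

```text
vane px 66 [313.4 195.4] deg 66.0 r 27.9
t 9.375 tcp [543.2 -24.6  43.8] yaw 157.0 force [-3.2  2.5  1.6] start tip px [320. 208.]
finger offset to its radial line 15.5 radial 34.6
```

Contact came where expected, at 17 mm offset with about 4 N. Now along the arc to the first click.

Emit:
{"api": "move_arm", "payload": {"plan": [[[1.6,-0.8,0],[0,0,-6],0],[[2,-0.1,0],[0,0,-3],0],[[1.9,-0.2,0],[0,0,-3],0],[[1.9,-0.3,0],[0,0,-3],0],[[1.9,-0.4,0],[0,0,-3],0],[[0,0,0],[0,0,0],0],[[0,0,0],[0,0,0],0]]}}

```text
clock: 10.25
eef_pos: [552.8, -27.0, 43.8]
tool_rot: [-3.141, -0.0, 2.427]
force: [0.2, 0.7, 0.1]
width: -0.5
gripper_force: 0.0
```

```bash
python3 v.py
```

```text
vane px 58 [309.1 196.3] deg 44.3 r 32.4
t 10.3 tcp [552.8 -26.9  43.8] yaw 139.0 force [-0.5 -0.4  0.8] start tip px [317. 209.]
finger offset to its radial line 16.7 radial 32.7
```

One click is done: the vane reads about 44°, as expected. Next click.

Emit:
{"api": "move_arm", "payload": {"plan": [[[1.9,-0.5,0],[0,0,-3],0],[[1.8,-0.6,0],[0,0,-3],0],[[1.8,-0.7,0],[0,0,-3],0],[[1.8,-0.7,0],[0,0,-3],0],[[1.8,-0.9,0],[0,0,-3],0],[[1.7,-1,0],[0,0,-3],0],[[1.6,-1,0],[0,0,-3],0],[[1.6,-1.1,0],[0,0,-3],0],[[0,0,0],[0,0,0],0],[[0,0,0],[0,0,0],0]]}}

```text
clock: 11.55
eef_pos: [566.9, -33.4, 43.8]
tool_rot: [3.142, 0.0, 2.008]
force: [0.4, 0.2, 0.7]
width: -0.2
gripper_force: 0.0
```

```bash
python3 v.py
```

```text
vane px 45 [303.5 196.8] deg 24.0 r 40.3
t 11.6 tcp [566.8 -33.3  43.8] yaw 115.0 force [-0.2  0.4 -0.2] start tip px [311. 209.]
finger offset to its radial line 16.8 radial 33.1
```

Two clicks done: the vane is at about 20–24° and partly hidden by the finger. Third click.

Emit:
{"api": "move_arm", "payload": {"plan": [[[1.5,-1.2,0],[0,0,-3],0],[[1.4,-1.4,0],[0,0,-3],0],[[1.4,-1.4,0],[0,0,-3],0],[[1.3,-1.4,0],[0,0,-3],0],[[1.2,-1.5,0],[0,0,-3],0],[[1.2,-1.5,0],[0,0,-3],0],[[1,-1.6,0],[0,0,-3],0],[[1,-1.7,0],[0,0,-3],0],[[0,0,0],[0,0,0],0],[[0,0,0],[0,0,0],0]]}}

```text
clock: 12.85
eef_pos: [576.9, -45.1, 43.8]
tool_rot: [3.141, 0.0, 1.589]
force: [-0.4, -0.4, 1.0]
width: 0.3
gripper_force: 0.0
```

```bash
python3 v.py g
```

```text
vane px 26 [304.3 194.1] deg 12.5 r 29.0
t 12.9 tcp [576.9 -45.1  43.8] yaw 91.0 force [0.2 1.5 0.2] start tip px [306. 209.]
finger offset to its radial line 16.8 radial 33.2
```

View pics/g.png

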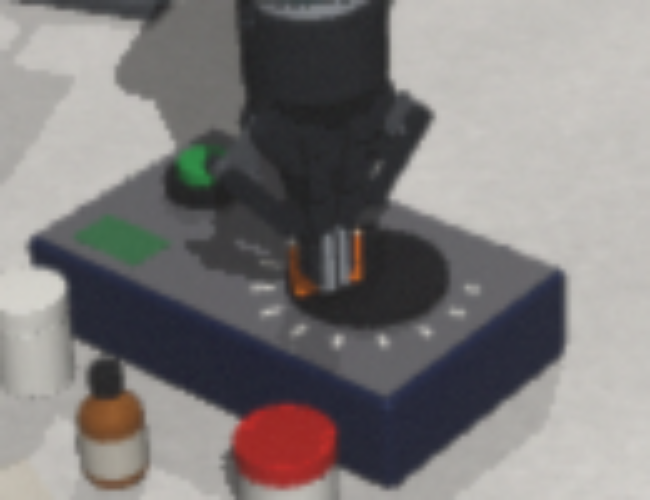

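The vane's two ends show on either side of the finger, at (297,285) and (357,255) in the crop, which fits three clicks. Now the fourth, in smaller steps.

Emit:
{"api": "move_arm", "payload": {"plan": [[[0.9,-1.7,0],[0,0,-3],0],[[0.8,-1.8,0],[0,0,-3],0],[[0.7,-1.8,0],[0,0,-3],0],[[0.6,-1.9,0],[0,0,-3],0],[[0.5,-1.9,0],[0,0,-3],0],[[0.3,-1.3,0],[0,0,-2],0],[[0,0,0],[0,0,0],0]]}}

```text
clock: 13.78
eef_pos: [580.6, -56.9, 43.8]
tool_rot: [3.141, 0.001, 1.291]
force: [-0.5, -0.7, 0.1]
width: -0.1
gripper_force: 0.0
```

Emit:
{"api": "move_arm", "payload": {"plan": [[[0.2,-1.2,0],[0,0,-2],0],[[0,0,0],[0,0,0],0]]}}

```text
clock: 14.02
eef_pos: [580.8, -57.4, 43.8]
tool_rot: [3.142, 0.001, 1.256]
force: [0.3, -0.5, 0.2]
width: 0.0
gripper_force: 0.0
```

Emit:
{"api": "move_arm", "payload": {"plan": [[[0.2,-1.2,0],[0,0,-2],0],[[0,0,0],[0,0,0],0]]}}

```text
clock: 14.28
eef_pos: [581.1, -58.2, 43.8]
tool_rot: [3.142, 0.0, 1.221]
force: [0.3, -0.5, 0.1]
width: -0.1
gripper_force: 0.0
```

```bash
python3 v.py
```

```text
vane px 41 [308.2 191.2] deg -1.1 r 12.6
t 14.325 tcp [581.1 -58.   43.8] yaw 70.0 force [ 0.8 -0.8  0.8] start tip px [302. 207.]
finger offset to its radial line 16.9 radial 33.3
```

No force remains, so the dial has likely snapped into the fourth click. I'll back off and look.

Emit:
{"api": "move_arm", "payload": {"plan": [[[3.5,9.5,0],[0,0,0],0],[[3.5,9.5,0],[0,0,0],0],[[3.5,9.5,10],[0,0,0],0],[[0,0,40],[0,0,0],0],[[0,0,40],[0,0,0],0],[[-20,20,20],[0,0,0],0],[[-20,20,0],[0,0,0],0],[[-20,20,0],[0,0,0],0],[[-20,20,0],[0,0,0],0],[[0,0,0],[0,0,0],0]]}}

```text
clock: 15.58
eef_pos: [510.4, 53.3, 154.7]
tool_rot: [-3.141, -0.001, 1.227]
force: [0.3, -0.6, -0.0]
width: 0.1
gripper_force: 0.0
```

```bash
python3 v.py h; python3 - <<'E'
from h import *
D=np.array([544,-62.5])
im=cams.get_image("top")
for n,i in(("now",im),("before",cv2.imread("pics/top0.png"))):
    b=blobs(mask(i,"o"),(335,178,375,215))
    for a,c,px in b:
        w=plane("top",c,95)[:2]-D;print(n,a,c.round(1),np.degrees(np.arctan2(w[1],w[0])).round(1),np.hypot(*w).round(1))
E
```

```text
vane px 130 [303.6 190.8] deg -21.5 r 23.6
t 15.625 tcp [511.7  51.9 154.7] yaw 70.2 force [ 0.1 -0.7 -0.8] start tip px [346. 182.]
finger offset to its radial line 96.6 radial -69.2
now 43 [357.3 190.1] -31.7 20.6
before 39 [345.4 193.4] 72.6 24.4
```

View pics/h.png

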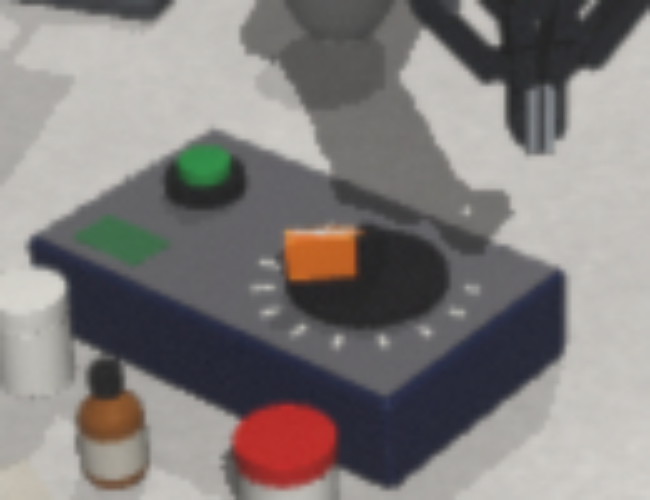

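Four clicks looks right, but I want to tell 4 from 5 exactly using the vane's corner and axis. The near-face bottom corner is at (292,281) in the crop.

```bash
python3 - <<'E'
from h import *
D=np.array([544,-62.5])
for k in(3,4,5):
    f=np.radians(67.5-24*k);u=np.array([np.cos(f),np.sin(f)]);n=np.array([-np.sin(f),np.cos(f)])
    for r,z in((44,69),(44,95),(9,95)): print(k,r,z,[((proj("scene",[*(D+r*u+s*6*n),z])-[240,140])*5+2).round() for s in(1,-1)])
im=cams.get_image("top")
for i in(im,cv2.imread("pics/top0.png")):
    b=max(blobs(mask(i,"o"),(335,178,375,215)),key=lambda t:t[0]);w=np.array([plane("top",p,95)[:2] for p in b[2]]);v=np.linalg.svd(w-w.mean(0))[2][0]
    print("axis",np.degrees(np.arctan2(v[1],v[0])))
E
```

```text
3 44 69 [array([296., 300.]), array([287., 289.])]
3 44 95 [array([293., 260.]), array([284., 249.])]
3 9 95 [array([352., 242.]), array([342., 232.])]
4 44 69 [array([284., 283.]), array([284., 271.])]
4 44 95 [array([281., 243.]), array([281., 231.])]
4 9 95 [array([346., 239.]), array([345., 227.])]
5 44 69 [array([286., 264.]), array([294., 253.])]
5 44 95 [array([283., 224.]), array([292., 213.])]
5 9 95 [array([343., 235.]), array([351., 224.])]
axis 150.75803148424217
axis 69.19031508436296
```

The vane axis is now −29.2° (150.8°), against −28.5° expected for exactly four clicks. Now to the button.

Emit:
{"api": "move_arm", "payload": {"plan": [[[7,-31,0],[0,0,0],0],[[7,-31,0],[0,0,0],0],[[7,-31,0],[0,0,0],0],[[7,-31,0],[0,0,0],0],[[7,-32,0],[0,0,0],0],[[7,-32,0],[0,0,0],0],[[8,-32,0],[0,0,0],0],[[8,-32,0],[0,0,0],0],[[0,0,0],[0,0,0],0],[[0,0,0],[0,0,0],0]]}}

```text
clock: 16.98
eef_pos: [569.5, -201.2, 153.6]
tool_rot: [-3.141, -0.001, 1.221]
force: [0.7, 0.6, -0.1]
width: -0.1
gripper_force: 0.0
```

Emit:
{"api": "move_arm", "payload": {"plan": [[[0,0,-20],[0,0,0],0],[[0,0,-20],[0,0,0],0],[[0,0,-20],[0,0,0],0],[[0,0,-20],[0,0,0],0],[[0,0,-10],[0,0,0],0],[[0,0,-5],[0,0,0],0],[[0,0,0],[0,0,0],0],[[0,0,0],[0,0,0],0]]}}

```text
clock: 17.98
eef_pos: [570.1, -201.5, 59.5]
tool_rot: [3.14, -0.0, 1.222]
force: [0.2, -0.2, -0.6]
width: -0.0
gripper_force: 0.0
```

Emit:
{"api": "move_arm", "payload": {"plan": [[[0,1,-3],[0,0,0],0],[[0,0,-3],[0,0,0],0],[[0,0,-3],[0,0,0],0],[[0,0,0],[0,0,0],0]]}}

```text
clock: 18.48
eef_pos: [569.3, -200.3, 49.4]
tool_rot: [-3.141, -0.0, 1.222]
force: [-0.6, 0.4, -0.7]
width: -0.2
gripper_force: 0.0
```

Emit:
{"api": "move_arm", "payload": {"plan": [[[0,0,-2],[0,0,0],0],[[0,0,-2],[0,0,0],0],[[0,0,0],[0,0,0],0],[[0,0,0],[0,0,0],0]]}}

```text
clock: 18.98
eef_pos: [569.6, -200.4, 45.8]
tool_rot: [3.142, -0.0, 1.222]
force: [-0.4, -0.1, -0.1]
width: 0.3
gripper_force: 0.0
```

Emit:
{"api": "move_arm", "payload": {"plan": [[[0,0,-2],[0,0,0],0],[[0,0,0],[0,0,0],0],[[0,0,0],[0,0,0],0]]}}

```text
clock: 19.35
eef_pos: [569.6, -200.4, 43.8]
tool_rot: [-3.142, -0.0, 1.222]
force: [-0.0, 0.6, -0.4]
width: -0.0
gripper_force: 0.0
```

Emit:
{"api": "move_arm", "payload": {"plan": [[[0,0,-2],[0,0,0],0],[[0,0,0],[0,0,0],0],[[0,0,0],[0,0,0],0]]}}

```text
clock: 19.73
eef_pos: [569.9, -200.5, 42.0]
tool_rot: [3.141, -0.0, 1.222]
force: [0.4, -1.2, 1.3]
width: -0.2
gripper_force: 0.7
```

Contact starts at about 43 mm. I'll press on until the force shows the bottom stop.

Emit:
{"api": "move_arm", "payload": {"plan": [[[0,0,-2],[0,0,0],0],[[0,0,-1],[0,0,0],0],[[0,0,0],[0,0,0],0],[[0,0,0],[0,0,0],0]]}}

```text
clock: 20.23
eef_pos: [569.8, -200.4, 38.9]
tool_rot: [3.141, -0.0, 1.222]
force: [-0.7, -1.5, 3.3]
width: -0.2
gripper_force: 1.4
```

Emit:
{"api": "move_arm", "payload": {"plan": [[[0,0,-1.5],[0,0,0],0],[[0,0,0],[0,0,0],0],[[0,0,0],[0,0,0],0]]}}

```text
clock: 20.6
eef_pos: [569.8, -200.5, 37.4]
tool_rot: [3.141, -0.0, 1.222]
force: [0.5, -0.3, 3.5]
width: 0.2
gripper_force: 1.7
```

Emit:
{"api": "move_arm", "payload": {"plan": [[[0,0,-1],[0,0,0],0],[[0,0,0],[0,0,0],0],[[0,0,0],[0,0,0],0]]}}

```text
clock: 20.98
eef_pos: [569.8, -200.4, 36.6]
tool_rot: [3.141, -0.0, 1.222]
force: [1.3, -0.4, 6.1]
width: -0.3
gripper_force: 2.7
```

Emit:
{"api": "move_arm", "payload": {"plan": [[[0,0,-1],[0,0,0],0],[[0,0,0],[0,0,0],0],[[0,0,0],[0,0,0],0]]}}

```text
clock: 21.35
eef_pos: [569.9, -200.5, 36.5]
tool_rot: [3.141, 0.0, 1.222]
force: [-0.7, 0.7, 11.1]
width: -0.3
gripper_force: 5.9
```

The button is on its stop: 11 N, and z no longer changes. I'll retreat straight up and check.

Emit:
{"api": "move_arm", "payload": {"plan": [[[0,0,5],[0,0,0],0],[[0,0,10],[0,0,0],0],[[0,0,30],[0,0,0],0],[[0,0,40],[0,0,0],0],[[0,0,40],[0,0,0],0],[[-20,0,20],[0,0,0],0],[[-30,0,0],[0,0,0],0],[[-30,0,0],[0,0,0],0],[[0,0,0],[0,0,0],0],[[0,0,0],[0,0,0],0]]}}

```text
clock: 22.6
eef_pos: [490.2, -200.3, 180.5]
tool_rot: [3.141, -0.0, 1.222]
force: [0.5, 0.9, 0.4]
width: -0.5
gripper_force: 0.0
```

```bash
python3 - <<'E'
from h import *
a=cv2.imread("pics/scene0.png");b=cams.get_image("scene")
for n,i in(("before",a),("now",b)):
    for z in blobs(mask(i,"g"),(270,160,292,182)): print(n,z[0],z[1].round(1),z[2].min(0))
    for z in blobs(mask(i,"o"),(290,175,340,212)): print(n,"vane",z[0],z[1].round(1))
d=cv2.absdiff(a,b).max(2)
# mean change over bystander regions (scene px): red jar, white jar, dropper
for n,(x,y) in dict(red=(297,235),white=(246,207),drop=(262,226),blue=(216,168),amber=(428,305)).items(): print(n,d[y-14:y+14,x-10:x+10].mean().round(1))
print(status.read_state()["force"])
E
```

```text
before 71 [280.3 172.6] [275 169]
before vane 70 [314.5 195.4]
now 72 [280.3 172.7] [275 169]
now vane 128 [303.5 190.9]
red 7.0
white 2.7
drop 2.4
blue 2.4
amber 2.5
[ 1.04882446 -0.71067761  0.75193072]
```

```bash
python3 -c "
from cell import ctrl
print(ctrl.finish_job())"
```

```text
the job is handed in; nothing more can be done
None
```

The job is handed in: the dial measured four clicks clockwise (vane axis −29.2° against −28.5° expected), and the start button was pressed to its stop and came back up. I saw no sign of the jars or bottle near the console moving, but the mortar and spatula weren't checked afterwards, and the hand-in returned no verdict.

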